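# Put the balance weights back on their stand in order of size

### The job

Put the four brass balance weights back on the wooden stand, one upright in the middle of each cream mark and in order of size: the largest on the mark next to the red peg, then each smaller one in turn, down to the smallest at the black peg's end. Set them down without dropping or toppling any, and leave the porcelain box where it stands.

Things in the scene. Friction and masses are not known exactly. Their poses are not given: they have to be found in the camera images.
- weight_500: the largest of four loose round brass balance weights: a plain upright cylinder 44 mm in diameter and 42 mm high with a narrower knob on top, 60 mm high in all, about 0.5 kg. Stands upright on the table at the start. Origin at the centre of its underside, z up.
- weight_200: the second largest of four loose round brass balance weights: a plain upright cylinder 33 mm in diameter and 31 mm high with a narrower knob on top, 45 mm high in all, about 0.2 kg. Stands upright on the table at the start. Origin at the centre of its underside, z up.
- weight_100: the second smallest of four loose round brass balance weights: a plain upright cylinder 24 mm in diameter and 26 mm high with a narrower knob on top, 37 mm high in all, about 0.1 kg. Stands upright on the table at the start. Origin at the centre of its underside, z up.
- weight_50: the smallest of four loose round brass balance weights: a plain upright cylinder 17 mm in diameter and 18 mm high with a narrower knob on top, 29 mm high in all, about 0.05 kg. Stands upright on the table at the start. Origin at the centre of its underside, z up.
- mark_a: round cream mark, 46 mm across, inlaid level in the flat top of the weight stand (a fixed dark wooden plank, 340 x 60 mm, 18 mm high); one of four equal ones in a straight row, a-b-c-d, 70 mm between centres; this is an end one. Origin at its centre, on the stand's top; y along the row from a to d, x across the plank, z up.
- mark_b: round cream mark, 46 mm across, inlaid level in the flat top of the weight stand (a fixed dark wooden plank, 340 x 60 mm, 18 mm high); one of four equal ones in a straight row, a-b-c-d, 70 mm between centres; this is an inner one. Origin at its centre, on the stand's top; y along the row from a to d, x across the plank, z up.
- mark_c: round cream mark, 46 mm across, inlaid level in the flat top of the weight stand (a fixed dark wooden plank, 340 x 60 mm, 18 mm high); one of four equal ones in a straight row, a-b-c-d, 70 mm between centres; this is an inner one. Origin at its centre, on the stand's top; y along the row from a to d, x across the plank, z up.
- mark_d: round cream mark, 46 mm across, inlaid level in the flat top of the weight stand (a fixed dark wooden plank, 340 x 60 mm, 18 mm high); one of four equal ones in a straight row, a-b-c-d, 70 mm between centres; this is an end one. Origin at its centre, on the stand's top; y along the row from a to d, x across the plank, z up.
- peg_red: fixed small red peg, 20 mm across, 19 mm high, on top of the stand near one of its ends, on the line of the marks, 47 mm beyond the outermost mark there (either mark_a or mark_d). An equal black peg stands at the other end. Origin at the centre of its underside, on the stand's top.
- porcelain_box: loose small round lidded porcelain box, white with a brass band and coloured dots, 61 mm across and 40 mm high, standing among the weights on the table. Not part of the job. Origin at the centre of its underside.
Mind the look-alikes: they are no part of the job. What is shaped like the weight_100 but turquoise is not meant. What is shaped like the weight_500 but purple is not meant.

How it is judged (in metres and radians):
At the end, for the whole second after the job is handed in: Each weight stands upright (within 0.1 rad), released and at rest on the stand's top (within 4 mm in height), its centre within 11 mm of the centre of its mark: largest on the mark next to the red peg, then second largest, second smallest, and the smallest on the mark at the other end (((horizontal distance between peg_red and mark_a below 0.1 m and horizontal distance between weight_500 and mark_a below 0.011 m and horizontal distance between weight_200 and mark_b below 0.011 m and horizontal distance between weight_100 and mark_c below 0.011 m and horizontal distance between weight_50 and mark_d below 0.011 m) or (horizontal distance between peg_red and mark_d below 0.1 m and horizontal distance between weight_500 and mark_d below 0.011 m and horizontal distance between weight_200 and mark_c below 0.011 m and horizontal distance between weight_100 and mark_b below 0.011 m and horizontal distance between weight_50 and mark_a below 0.011 m)) and z of weight_500 in the frame of mark_a between -0.004 and 0.004 m and angle between each of weight_500, weight_200, weight_100, weight_50's own z axis and vertical below 0.1 rad and linear speed of each of weight_500, weight_200, weight_100, weight_50 below 0.02 m/s and angular speed of each of weight_500, weight_200, weight_100, weight_50 below 0.3 rad/s and z of weight_200 in the frame of mark_a between -0.004 and 0.004 m and z of weight_100 in the frame of mark_a between -0.004 and 0.004 m and z of weight_50 in the frame of mark_a between -0.004 and 0.004 m); the robot touches nothing.
It fails at once if the porcelain box is shifted by more than 15 mm or tipped (distance of porcelain_box from where it was at the start of the episode above 0.015 m or angle between porcelain_box's own z axis and vertical above 0.2 rad).
It fails at once if a weight is toppled (leans more than 0.8 rad) (angle between any of weight_500, weight_200, weight_100, weight_50's own z axis and vertical above 0.8 rad).
It fails at once if a weight is dropped or knocked flying (moves faster than 0.6 m/s while the fingers do not hold it) ((linear speed of weight_500 above 0.6 m/s and contact force between the fingers and weight_500 below 0.05 N) or (linear speed of weight_200 above 0.6 m/s and contact force between the fingers and weight_200 below 0.05 N) or (linear speed of weight_100 above 0.6 m/s and contact force between the fingers and weight_100 below 0.05 N) or (linear speed of weight_50 above 0.6 m/s and contact force between the fingers and weight_50 below 0.05 N)).
It also fails if it takes over 102 s, if anything falls off the work surface, if the arm or the gripper's body presses on something with over 40 N, if the wrist force passes 120 N, or if a joint passes its speed limit or range.

### The arm

A 6-joint arm with a two-finger parallel gripper is mounted at the origin on the work surface. World frame = base frame: x ahead of the robot, y to its left, z up, the work surface at z = 0. Lengths are in mm, angles in degrees, forces in N, time in s.
With the tool pointing down it reaches from about 300 to 850 mm from the base axis. Payload 4.2 kg.
Tool frame: the origin (TCP) lies midway between the tips of the shut fingers; the grasp point (between the pads) lies pinch_z behind it (pinch_z is the distance from the TCP to the grasp point, in mm); z points along the fingers, y is the line along which they close (so a half turn about z gives the same grasp; the last joint's range is limited). The gripper opens to 91 mm and grips with 3 to 60 N. Pads are 32 mm wide; open, the fingers measure 118 mm over their backs; the gripper's body (76 mm by 178 mm) begins 60 mm behind the grasp point.
Start: joints at [65.833, 18.312, 89.639, -0, 72.044, -1.146], TCP at [224.874, 529.225, 175.776] pointing down, gripper open.
Joint ranges: [-177.97, 177.97], [-48.28, 115.42], [12.27, 149.76], [-77.06, 257.06], [2.81, 150.46], [-146.56, 146.56]. Speed limits (degrees/s): [147.25, 147.25, 180, 180, 180, 180].

### API

Orientations are given as [roll, pitch, yaw] about the fixed x, y, z axes, in that order (R = Rz(yaw) Ry(pitch) Rx(roll)).
In Python, from workcell import state, grab_frame, job_done, masks_of, landmark_of, pinch_z gives the robot as it stands. The module is installed in compiled form; this text tells all that it offers.
- The arm moves only by the tool move_arm, never from a script. Its argument "plan" is a list of rows, each an object of numbers: "x", "y", "z": the shift along the tool's x, y, z in mm; "rx", "ry", "rz": the turn, a rotation vector about the tool's x, y, z in rad. A call has 1 to 10 rows; each row shifts and turns the commanded pose from where the row before left it, along the tool's axes as they then stand; what a row does not reach is not made up. A row lasts 1/10 s, in which the tool goes at most 50 mm and 8.59 degrees, less where a joint would pass 70% of its speed; a pose out of reach is approached as far as the arm can. A call is refused whole if a number of a shift passes 50 or a number of a turn 0.15, either way. A call with a gripper value outside its range is refused whole. "grip" is the opening, from 0 (shut) to 1 (fully open), set as the call begins (left out, the last holds). The fingers move at their own pace and stop on an object; "squeeze" is the grip in N (left out, the last holds). Time passes only in rows, so rows that do not move let the fingers close. It gives the time, the measured TCP pose, the force, the opening and the grip force at its end, in the units of the state.
- state(): the state, without advancing time (a new reading comes with each control period).
- grab_frame(name): name is "scene" or "top"; returns a dict with "img" (420x560x3 uint8, red, green, blue), "z_map" (420x560 float32, mm along the optical axis (not along the pixel's ray), 0 where there is no reading), "fx", "fy", "cx", "cy" (pixels), "rvec" (rotation vector, rad) and "tvec" (3), from world to camera coordinates, as OpenCV has them. Camera axes: x right, y down, z forward; pixel columns grow to the right and rows downward; lengths in mm; the calibration is good to about 2 mm. A picture is of the moment at which its call begins.
- job_done(): hands the job in; it is judged then, once.
Trained networks look in the newest picture that a camera, given by its name, has taken for a name from the list of things; names that differ only in an ending like _2 or _b are one class to them, and where a whole thing is asked for, a point or a joint stands for the part that bears it (a point fixed in the world has none). Each returns a list of dicts, best first, with "p" (0 to 1); they miss things now and then, are a little off and sometimes report something else, mostly with a low value. They report only what shows in the picture. A call takes as long as a camera call. They do not tell look-alikes from the thing itself.
- masks_of(camera, label): "pixels" (420x560 bool, what is visible of it) and "box" ([centre column, centre row, width, height] in pixels, round what is visible of it).
- landmark_of(camera, label): "point" ([column, row] in pixels: a listed point, or the origin of a listed thing).
The state is a dict: "time_s": time; "qpos": joint angles; "qvel": joint speeds; "effort": joint torques, N m; "ee_pos": TCP position; "ee_rot": TCP orientation; "force": force on the tool from outside, world axes, zero at the start; "torque": the same for the moment, N m; "gripper_width": finger opening in mm; "gripper_force": force on a finger pad.
Only numpy, scipy, OpenCV 4.12 (cv2) and the standard library are available. Lean on these libraries where they do the work, as an engineer would, in place of code of your own. Each camera call takes 0.05 s, during which the arm holds its last target. There are 200 camera calls.

## Working session

There is one attempt and no reset: what is moved stays moved. The work goes in short steps, Python scripts to look and compute and a tool call to move; the robot and the scene stay as the last step left them, time stands still between calls to the robot, and variables do not carry over. Pictures are saved under pics/ and viewed, at most 14 in all, crops included, and the job is handed in when it is done.

Besides the shell and the picture viewer there is one more tool, called in YAML: its name, and indented under it one key for each argument. move_arm: Moves the arm, as the interface text tells. Its arguments: {"type":"object","properties":{"plan":{"type":"array","items":{"type":"object","properties":{"x":{"type":"number"},"y":{"type":"number"},"z":{"type":"number"},"rx":{"type":"number"},"ry":{"type":"number"},"rz":{"type":"number"}}}},"grip":{"type":"number"},"squeeze":{"type":"number"}},"required":["plan"]}

```bash
mkdir -p pics; cat > h.py <<'E'
import numpy as np, cv2
from workcell import *
def cam(n):
    f=grab_frame(n); f['R']=cv2.Rodrigues(np.array(f['rvec'],float))[0]; f['t']=np.array(f['tvec'],float).ravel(); return f
def cloud(f):
    v,u=np.mgrid[:420,:560]; z=f['z_map'].astype(float)
    P=np.stack([(u-f['cx'])/f['fx']*z,(v-f['cy'])/f['fy']*z,z],-1)
    return (P-f['t'])@f['R']
def ray(f,u,v,z):
    d=f['R'].T@np.array([(u-f['cx'])/f['fx'],(v-f['cy'])/f['fy'],1]); o=-f['R'].T@f['t']
    return o+d*(z-o[2])/d[2]
E
python3 - <<'E'
from h import *
s=state(); print(s,pinch_z if not callable(pinch_z) else pinch_z())
for n in('top','scene'):
    f=cam(n); cv2.imwrite(f'pics/{n}0.png',f['img'][:,:,::-1]); C=cloud(f)
    print(n,-f['R'].T@f['t'])
    for l in('weight_500','weight_200','weight_100','weight_50','porcelain_box','peg_red','mark_a'):
        for m in masks_of(n,l):
            k=m['pixels']&(f['z_map']>0)
            if k.sum()<5: continue
            p=C[k]; h=np.percentile(p[:,2],97); mid=(p.min(0)+p.max(0))/2
            print(l,round(m['p'],2),np.round(m['box']),'h',round(h),'mid',np.round(mid),'med',np.round(np.median(p,0)),'ext',np.round(np.ptp(p,0)),f['img'][k].mean(0).round())
E
```

```text
{'time_s': 0.0, 'qpos': array([ 6.58326034e+01,  1.83491902e+01,  8.97077779e+01, -5.27828164e-05,
        7.20435189e+01, -1.14656761e+00]), 'qvel': array([0.00449577, 0.07079265, 0.0132769 , 0.09491415, 0.04830453,
       0.02259488]), 'effort': array([-2.65385243e-04, -4.12474751e+01, -2.31976765e+01,  7.26333540e-02,
        4.58228134e-02, -1.48515524e-04]), 'ee_pos': array([224.62832608, 528.67115235, 174.93561757]), 'ee_rot': array([-1.79899532e+02, -1.96057450e-03,  1.56979186e+02]), 'force': array([-0.26197545, -0.29404608,  0.5345333 ]), 'torque': array([0.00764265, 0.00675166, 0.01692255]), 'gripper_force': 0.0, 'gripper_width': 91.19347240746993} 18.8
top [472.77382527   7.58867315 840.83579993]
weight_500 0.82 [226. 285.  22.  24.] h 62 mid [381. 123.  30.] med [386. 117.  44.] ext [51. 49. 66.] [ 85.  62. 108.]
weight_500 0.68 [445. 264.  23.  14.] h 47 mid [ 439. -339.   24.] med [ 440. -325.   32.] ext [32. 48. 50.] [116.  96.  50.]
weight_500 0.48 [362. 258.  11.  10.] h 39 mid [ 449. -156.   22.] med [ 450. -154.   28.] ext [23. 23. 37.] [125. 104.  55.]
weight_200 
[... 4689 characters left out ...]
_box 0.91 [285. 195.  23.  25.] h 39 mid [470. -15.  20.] med [481. -12.  34.] ext [57. 55. 44.] [171. 173. 154.]
peg_red 0.45 [310. 296.  14.  13.] h 37 mid [672. 124.  29.] med [674. 124.  33.] ext [16. 17. 18.] [157.  62.  51.]
mark_a 0.93 [231. 248.  25.  17.] h 20 mid [634. -61.  18.] med [635. -60.  18.] ext [45. 45.  8.] [221. 225. 184.]
mark_a 0.88 [259. 266.  21.  20.] h 20 mid [648.   8.  18.] med [648.   9.  18.] ext [47. 45.  8.] [220. 224. 184.]
mark_a 0.79 [289. 286.  30.  24.] h 20 mid [660.  77.  18.] med [661.  78.  18.] ext [48. 47.  8.] [218. 221. 181.]
mark_a 0.56 [203. 231.  22.  20.] h 20 mid [ 620. -129.   17.] med [ 621. -130.   17.] ext [47. 42.  8.] [222. 227. 185.]
```

View pics/top0.png

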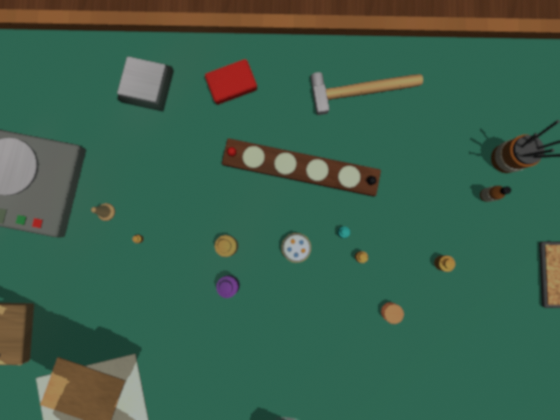

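View pics/scene0.png

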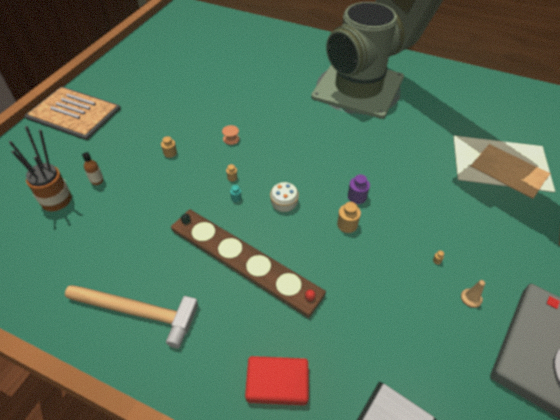

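```bash
python3 - <<'E'
from h import *
for n in('top','scene'):
    f=cam(n); C=cloud(f); im=f['img'].astype(float)
    for l,(x,y),r in(('500',(472,126),32),('200',(440,-330),34),('100',(452,-156),26),('50',(468,320),30),('purple',(386,123),30),('turq',(508,-117),22),('box',(468,-17),40)):
        d=np.hypot(C[...,0]-x,C[...,1]-y); k=(d<r)&(C[...,2]>5)&(f['z_map']>0)
        p=C[k]
        if len(p)<4: print(n,l,'none');continue
        h=np.percentile(p[:,2],98); t=p[p[:,2]>h-5]
        v,u=np.nonzero(k)
        print(n,l,'h',h.round(),'top mid',((t.min(0)+t.max(0))/2).round(1),'ext',np.ptp(t,0).round(),len(t),'all',((p.min(0)+p.max(0))/2).round(1),np.ptp(p,0).round(),'uv',u.mean().round(),v.mean().round())
    R=(im[...,0]>1.8*im[...,1])&(im[...,0]>90)&(np.hypot(C[...,0]-640,C[...,1])<250)
    print('red',C[R].mean(0),R.sum())
    c=f['img'][130:400,180:460] if n=='top' else f['img'][110:330,130:480]
    sc=2 if n=='top' else 2.2
    cv2.imwrite(f'pics/{n}0c.png',cv2.resize(c[:,:,::-1],None,fx=sc,fy=sc,interpolation=cv2.INTER_CUBIC))
E
```

```text
top 500 h 62.0 top mid [468.3 126.6  60.5] ext [24. 25.  6.] 129 all [467.3 126.3  34.3] [43. 43. 58.] uv 226.0 245.0
top 200 h 48.0 top mid [ 438.6 -331.7   45.6] ext [18. 19.  6.] 72 all [ 441.1 -332.    26.7] [41. 47. 43.] uv 445.0 263.0
top 100 h 39.0 top mid [ 449.5 -156.7   37.5] ext [14. 13.  6.] 44 all [ 449.2 -156.3   24. ] [23. 22. 33.] uv 361.0 256.0
top 50 h 31.0 top mid [479.5 316.8  29.3] ext [ 8. 10.  5.] 26 all [482.9 320.2  18.7] [23. 22. 27.] uv 138.0 238.0
top purple h 63.0 top mid [385.3 120.2  62.2] ext [24. 24.  9.] 128 all [384.9 120.3  36.3] [43. 42. 61.] uv 228.0 286.0
top turq h 40.0 top mid [ 500.3 -119.3   37.9] ext [14. 13.  6.] 41 all [ 500.7 -116.2   23. ] [23. 27. 36.] uv 343.0 232.0
top box h 42.0 top mid [466.7 -18.4  41. ] ext [49. 50.  7.] 365 all [467.8 -18.7  25. ] [61. 59. 39.] uv 296.0 247.0
red [809.07332347 123.35119658  33.51158784] 1259
scene 500 h 60.0 top mid [469.5 128.3  58.2] ext [27. 24.  6.] 111 all [472.4 128.1  33.2] [39. 44. 56.] uv 348.0 216.0
scene 200 h 44.0 top mid [ 442.  -330.7   42.9] ext [21. 21.  7.] 48 all [ 442.5 -328.2   25.7] [34. 31. 41.] uv 168.0 146.0
scene 100 h 37.0 top mid [ 451.7 -155.2   35.5] ext [16. 15.  5.] 31 all [ 451.9 -154.5   21.7] [25. 24. 33.] uv 231.0 172.0
scene 50 h 29.0 top mid [481.  318.6  28.3] ext [10. 10.  5.] 25 all [482.6 318.4  18. ] [15. 16. 25.] uv 438.0 256.0
scene purple h 59.0 top mid [386.8 122.2  57.8] ext [25. 26.  6.] 98 all [390.5 122.2  33. ] [40. 43. 56.] uv 358.0 188.0
scene turq h 36.0 top mid [ 503.6 -117.1   34.2] ext [14. 14.  5.] 37 all [ 503.5 -116.9   20.8] [23. 22. 31.] uv 235.0 193.0
scene box h 40.0 top mid [469.2 -17.7  38. ] ext [53. 51.  6.] 304 all [470.9 -18.   23.2] [58. 61. 36.] uv 283.0 196.0
red [816.77283583 126.71131588  27.61700739] 2016
```

The top picture shows the brass weights at (226,245) = 500, (446,263) = 200, (362,257) = 100 and (138,239) = 50. The look-alikes are purple (228,286) and turquoise (344,232). The brown pieces at (104,212) and (392,314) are a different shape. The red peg at (231,152) is at the left end of the stand. I'll confirm these in one crop.

View pics/scene0c.png

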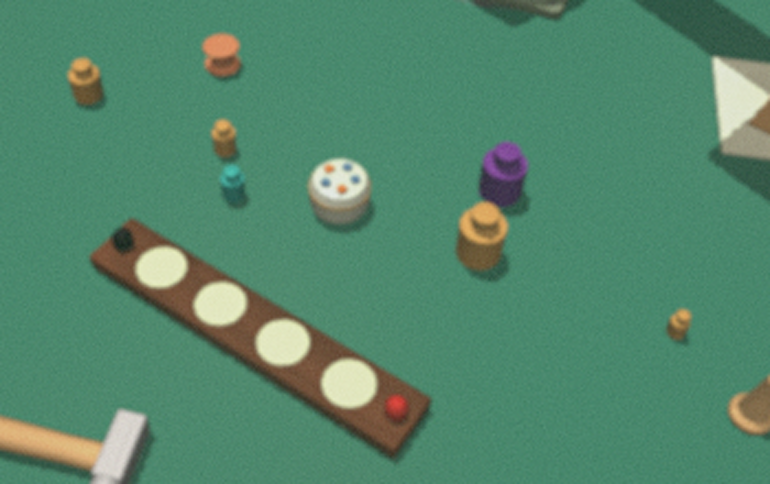

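move_arm:
  plan:
    - {"rz": 0.136}
    - {"rz": 0.136}
    - {"rz": 0.136}
    - {"rz": 0.136}
    - {"rz": 0.136}
    - {"rz": 0.136}
    - {"rz": 0.136}
    - {"rz": 0.136}
    - {"rz": 0.136}
    - {"rz": 0.136}
  grip: 0.66

```text
schema error: expected keys x, y, z, rx, ry, rz
```

```bash
cat > g.py <<'E'
import sys; from h import *
from scipy.spatial.transform import Rotation as Ro
s=state(); p=s['ee_pos']; R=Ro.from_euler('xyz',s['ee_rot'],degrees=True).as_matrix()
print('t',s['time_s'],'p',p.round(1),'rot',s['ee_rot'].round(2),'w',round(s['gripper_width'],1),'gf',s['gripper_force'])
for a in sys.argv[1:]:
    q=np.array([float(v) for v in a.split(',')]); print('to',q,'shift',(R.T@(q-p)).round(1)); p=q
E
python3 g.py 480.2,317.7,140 480.2,317.7,3
```

```text
t 0.9 p [224.9 529.2 175.8] rot [179.99   0.   156.98] w 91.4 gf 0.0
to [480.2 317.7 140. ] shift [-317.7  -94.8   35.8]
to [480.2 317.7   3. ] shift [  0.  -0. 137.]
```

The crop confirms it: four brass weights at crop positions (482,236) = 500, (85,82) = 200, (224,138) = 100 and (680,325) = 50. Purple and turquoise stand apart, and the red peg is at (397,407).

move_arm:
  plan:
    - {"x": 0,"y": 0,"z": 0,"rx": 0,"ry": 0,"rz": 0.136}
    - {"x": 0,"y": 0,"z": 0,"rx": 0,"ry": 0,"rz": 0.136}
    - {"x": 0,"y": 0,"z": 0,"rx": 0,"ry": 0,"rz": 0.136}
    - {"x": 0,"y": 0,"z": 0,"rx": 0,"ry": 0,"rz": 0.136}
    - {"x": 0,"y": 0,"z": 0,"rx": 0,"ry": 0,"rz": 0.136}
    - {"x": 0,"y": 0,"z": 0,"rx": 0,"ry": 0,"rz": 0.136}
    - {"x": 0,"y": 0,"z": 0,"rx": 0,"ry": 0,"rz": 0.136}
    - {"x": 0,"y": 0,"z": 0,"rx": 0,"ry": 0,"rz": 0.136}
    - {"x": 0,"y": 0,"z": 0,"rx": 0,"ry": 0,"rz": 0.136}
    - {"x": 0,"y": 0,"z": 0,"rx": 0,"ry": 0,"rz": 0.136}
  grip: 0.66

```text
time_s: 1.9
ee_pos: [224.9, 529.2, 175.8]
ee_rot: [-180.0, -0.0, 78.7]
force: [-0.2, -0.3, -0.7]
gripper_width: 60.3
gripper_force: 0.0
```

```bash
python3 g.py 480.2,317.7,100 480.2,317.7,3
```

```text
t 1.9 p [224.9 529.2 175.8] rot [-180.     -0.     78.73] w 60.3 gf 0.0
to [480.2 317.7 100. ] shift [-157.6  291.7   75.8]
to [480.2 317.7   3. ] shift [-0.  0. 97.]
```

move_arm:
  plan:
    - {"x": -17.5,"y": 32.4,"z": 8.4,"rx": 0,"ry": 0,"rz": 0}
    - {"x": -17.5,"y": 32.4,"z": 8.4,"rx": 0,"ry": 0,"rz": 0}
    - {"x": -17.5,"y": 32.4,"z": 8.4,"rx": 0,"ry": 0,"rz": 0}
    - {"x": -17.5,"y": 32.4,"z": 8.4,"rx": 0,"ry": 0,"rz": 0}
    - {"x": -17.5,"y": 32.4,"z": 8.4,"rx": 0,"ry": 0,"rz": 0}
    - {"x": -17.5,"y": 32.4,"z": 8.4,"rx": 0,"ry": 0,"rz": 0}
    - {"x": -17.5,"y": 32.4,"z": 8.4,"rx": 0,"ry": 0,"rz": 0}
    - {"x": -17.5,"y": 32.4,"z": 8.4,"rx": 0,"ry": 0,"rz": 0}
    - {"x": -17.6,"y": 32.5,"z": 8.6,"rx": 0,"ry": 0,"rz": 0}
    - {"x": 0,"y": 0,"z": 0,"rx": 0,"ry": 0,"rz": 0}

```text
time_s: 2.9
ee_pos: [483.8, 316.1, 98.7]
ee_rot: [180.0, 0.1, 78.8]
force: [-0.2, 1.4, 0.0]
gripper_width: 60.5
gripper_force: 0.0
```

```bash
python3 g.py 480.2,317.7,3; python3 - <<'E'
from h import *
for n in('top','scene'):
    f=cam(n); C=cloud(f)
    c=f['img'][180:300,70:230] if n=='top' else f['img'][180:330,330:530]
    cv2.imwrite(f'pics/{n}1.png',cv2.resize(c[:,:,::-1],None,fx=3,fy=3,interpolation=cv2.INTER_CUBIC))
E
```

```text
t 2.9 p [483.8 316.1  98.7] rot [1.800e+02 1.100e-01 7.881e+01] w 60.5 gf 0.0
to [480.2 317.7   3. ] shift [ 1.1 -3.9 95.7]
```

View pics/scene1.png

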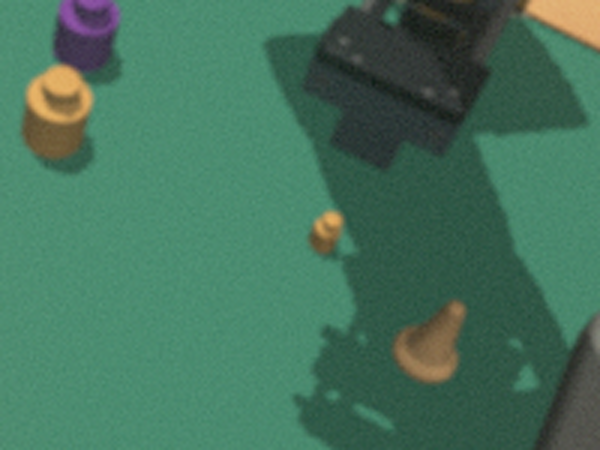

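The crop shows the 50 weight at (327,232) below the gripper, clear of the brown cone piece at (430,345).

```bash
python3 - <<'E'
from h import *
f=cam('scene'); p=state()['ee_pos']
for q in(p,[480.2,317.7,0],[480.2,317.7,29]):
    c=f['R']@q+f['t']; print(f['cx']+f['fx']*c[0]/c[2],f['cy']+f['fy']*c[1]/c[2])
E
python3 g.py 480.2,317.7,3
```

```text
451.47778892842075 230.6632376406311
435.42125563206605 260.0761320055782
439.5617268163061 251.90520450102014
t 3.05 p [481.1 319.3 100. ] rot [-1.7997e+02 -2.0000e-02  7.9030e+01] w 60.0 gf 0.0
to [480.2 317.7   3. ] shift [-1.8 -0.5 97. ]
```

move_arm:
  plan:
    - {"x": 0,"y": 0,"z": 14,"rx": 0,"ry": 0,"rz": 0}
    - {"x": 0,"y": 0,"z": 16,"rx": 0,"ry": 0,"rz": 0}
    - {"x": 0,"y": 0,"z": 16,"rx": 0,"ry": 0,"rz": 0}
    - {"x": 0,"y": 0,"z": 16,"rx": 0,"ry": 0,"rz": 0}
    - {"x": 0,"y": 0,"z": 14,"rx": 0,"ry": 0,"rz": 0}
    - {"x": 0,"y": 0,"z": 11,"rx": 0,"ry": 0,"rz": 0}
    - {"x": 0,"y": 0,"z": 6,"rx": 0,"ry": 0,"rz": 0}
    - {"x": 0,"y": 0,"z": 4,"rx": 0,"ry": 0,"rz": 0}
    - {"x": 0,"y": 0,"z": 0,"rx": 0,"ry": 0,"rz": 0}
    - {"x": 0,"y": 0,"z": 0,"rx": 0,"ry": 0,"rz": 0}

```text
time_s: 4.05
ee_pos: [481.7, 319.5, 3.5]
ee_rot: [180.0, -0.0, 79.1]
force: [0.2, -0.6, 0.4]
gripper_width: 60.2
gripper_force: 0.0
```

move_arm:
  plan:
    - {"x": 0,"y": 0,"z": 0,"rx": 0,"ry": 0,"rz": 0}
    - {"x": 0,"y": 0,"z": 0,"rx": 0,"ry": 0,"rz": 0}
    - {"x": 0,"y": 0,"z": 0,"rx": 0,"ry": 0,"rz": 0}
    - {"x": 0,"y": 0,"z": 0,"rx": 0,"ry": 0,"rz": 0}
    - {"x": 0,"y": 0,"z": 0,"rx": 0,"ry": 0,"rz": 0}
    - {"x": 0,"y": 0,"z": 0,"rx": 0,"ry": 0,"rz": 0}
    - {"x": 0,"y": 0,"z": 0,"rx": 0,"ry": 0,"rz": 0}
    - {"x": 0,"y": 0,"z": 0,"rx": 0,"ry": 0,"rz": 0}
  grip: 0
  squeeze: 12

```text
time_s: 4.85
ee_pos: [481.4, 319.1, 3.0]
ee_rot: [180.0, -0.0, 79.1]
force: [0.3, -0.6, 0.7]
gripper_width: 1.0
gripper_force: 0.0
```

```bash
python3 g.py 480.2,317.7,103 620.3,-129.9,130 620.3,-129.9,22
```

```text
t 4.85 p [481.4 319.1   3. ] rot [ 1.800e+02 -1.000e-02  7.906e+01] w 1.0 gf 0.0
to [480.2 317.7 103. ] shift [  -1.6   -0.9 -100. ]
to [ 620.3 -129.9  130. ] shift [-412.9  222.5  -27. ]
to [ 620.3 -129.9   22. ] shift [ -0.  -0. 108.]
```

The fingers shut to 1 mm without gripping, so I'll look.

```bash
python3 - <<'E'
from h import *
ims=[]
for n in('top','scene'):
    f=cam(n); C=cloud(f)
    c=f['img'][200:280,90:190] if n=='top' else f['img'][210:290,390:490]
    ims.append(cv2.resize(c[:,:,::-1],(400,320),interpolation=cv2.INTER_CUBIC))
    for q in([481.4,319.1,3],[480.2,317.7,3]):
        c=f['R']@q+f['t']; print(n,f['cx']+f['fx']*c[0]/c[2],f['cy']+f['fy']*c[1]/c[2])
cv2.imwrite('pics/miss.png',np.hstack(ims))
E
```

```text
top 138.88155103905072 237.27638167400445
top 139.50343681438895 237.84619347150823
scene 436.4203743242863 259.96893469582295
scene 435.83991699088125 259.24993337754285
```

View pics/miss.png

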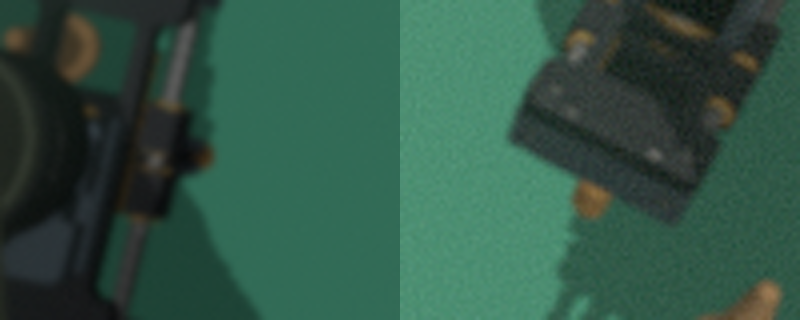

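move_arm:
  plan:
    - {"x": 0,"y": 0,"z": -15,"rx": 0,"ry": 0,"rz": 0}
    - {"x": 0,"y": 0,"z": -20,"rx": 0,"ry": 0,"rz": 0}
    - {"x": 0,"y": 0,"z": -20,"rx": 0,"ry": 0,"rz": 0}
    - {"x": 0,"y": 0,"z": -20,"rx": 0,"ry": 0,"rz": 0}
    - {"x": 0,"y": 0,"z": -15,"rx": 0,"ry": 0,"rz": 0}
    - {"x": 0,"y": 0,"z": 0,"rx": 0,"ry": 0,"rz": 0}

```text
time_s: 5.55
ee_pos: [482.8, 320.0, 95.2]
ee_rot: [179.8, -0.2, 79.1]
force: [0.3, 0.4, -0.6]
gripper_width: 0.5
gripper_force: 0.0
```

```bash
python3 g.py 480,318,93; python3 - <<'E'
from h import *
ims=[]
for n in('top','scene'):
    f=cam(n); C=cloud(f)
    c=f['img'][200:280,90:190] if n=='top' else f['img'][210:290,390:490]
    ims.append(cv2.resize(c[:,:,::-1],(400,320),interpolation=cv2.INTER_CUBIC))
    d=np.hypot(C[...,0]-481,C[...,1]-316); im=f['img'].astype(int)
    k=(d<40)&(C[...,2]>5)&(C[...,2]<45)&(f['z_map']>0); p=C[k]
    print(n,k.sum(),((p.min(0)+p.max(0))/2).round(1),np.ptp(p,0).round(), np.median(p,0))
    k=(d<90)&(C[...,2]>75)&(C[...,2]<125)&(f['z_map']>0); p=C[k]
    for z in range(75,125,10):
        q=p[(p[:,2]>=z)&(p[:,2]<z+10)]
        if len(q): print(z,len(q),q.min(0).round(),q.max(0).round())
cv2.imwrite('pics/miss2.png',np.hstack(ims))
E
```

```text
t 5.55 p [482.8 320.   95.2] rot [179.79  -0.2   79.06] w 0.5 gf 0.0
to [480. 318.  93.] shift [-2.5 -2.3  2.2]
top 71 [483.1 327.9  18.7] [66. 37. 27.] [479.42581037 313.31055745  19.93854265]
scene 94 [482.3 318.4  18.2] [15. 16. 26.] [483.8313866  318.02504895  18.36943723]
```

View pics/miss2.png

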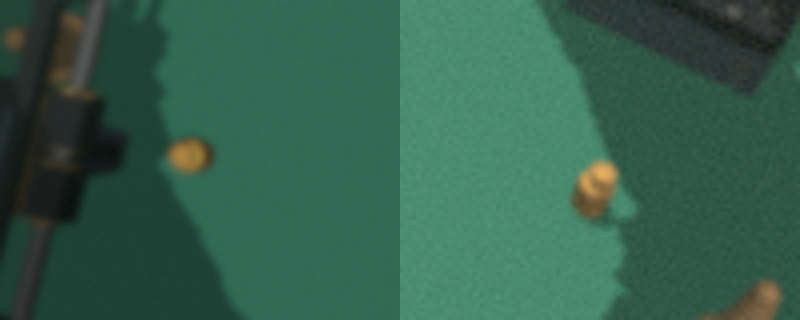

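```bash
python3 - <<'E'
from h import *
for n in('top','scene'):
    f=cam(n); C=cloud(f); p=C[(f['z_map']>0)&(np.hypot(C[...,0]-480,C[...,1]-330)<200)&(C[...,2]>45)]
    print(n)
    for z in range(45,345,20):
        q=p[(p[:,2]>=z)&(p[:,2]<z+20)]
        if len(q): print(z,len(q),q.min(0).round(),q.max(0).round(),np.median(q,0).round())
    for q in(state()['ee_pos'],):
        c=f['R']@q+f['t']; print(n,f['cx']+f['fx']*c[0]/c[2],f['cy']+f['fy']*c[1]/c[2])
f=cam('scene');cv2.imwrite('pics/s3.png',cv2.resize(f['img'][100:300,360:560,::-1],(600,600),interpolation=cv2.INTER_CUBIC))
E
```

```text
top
45 83 [458. 131.  45.] [544. 396.  64.] [478. 139.  60.]
125 26 [469. 298. 131.] [487. 305. 145.] [478. 301. 138.]
145 60 [467. 298. 145.] [488. 303. 165.] [478. 301. 155.]
165 19 [471. 297. 165.] [486. 302. 183.] [474. 301. 174.]
185 12 [474. 301. 186.] [479. 316. 203.] [477. 311. 189.]
205 185 [395. 265. 205.] [553. 337. 225.] [482. 283. 222.]
225 931 [388. 263. 225.] [559. 338. 245.] [482. 288. 233.]
245 2592 [388. 264. 245.] [574. 351. 265.] [499. 303. 253.]
265 78 [428. 292. 265.] [494. 306. 283.] [462. 299. 268.]
285 96 [426. 278. 285.] [493. 325. 305.] [457. 287. 302.]
305 1020 [427. 278. 305.] [518. 323. 325.] [460. 291. 314.]
325 225 [447. 280. 325.] [518. 312. 345.] [482. 286. 342.]
top 121.88229312140857 236.83408575423158
scene
45 134 [457. 130.  45.] [544. 400.  62.] [534. 388.  57.]
205 591 [400. 266. 208.] [569. 368. 225.] [557. 310. 219.]
225 1097 [404. 265. 225.] [576. 363. 245.] [503. 312. 232.]
245 1558 [467. 265. 245.] [576. 342. 265.] [545. 309. 251.]
265 393 [473. 293. 265.] [504. 346. 285.] [495. 319. 275.]
285 182 [485. 279. 285.] [505. 352. 305.] [495. 320. 291.]
305 742 [457. 279. 306.] [521. 361. 325.] [509. 315. 317.]
325 540 [478. 281. 325.] [519. 354. 345.] [511. 314. 339.]
scene 449.77900318119396 233.02343858463226
```

View pics/s3.png

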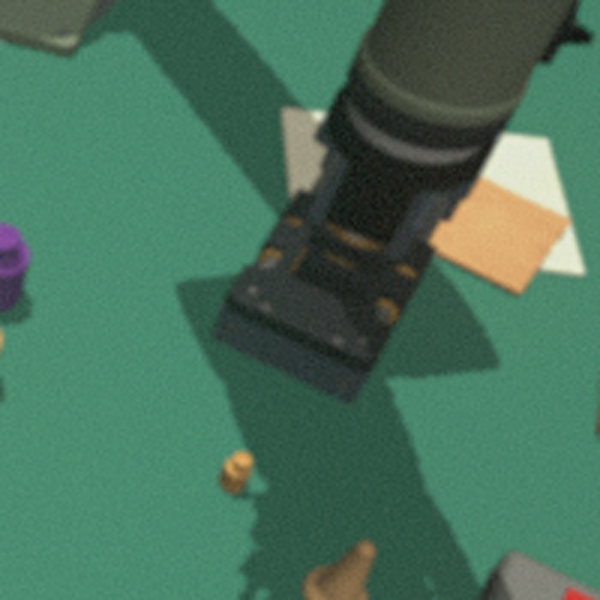

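The images show the true fingertips about 34 mm higher than reported: the tip is at about 130 and the body bottom at 208, with z reported as 95. Sideways they agree. That explains the empty grasp, and I'll correct z by about -34 and descend carefully, watching the force.

move_arm:
  plan:
    - {"x": 0,"y": 0,"z": 15,"rx": 0,"ry": 0,"rz": 0}
    - {"x": 0,"y": 0,"z": 18,"rx": 0,"ry": 0,"rz": 0}
    - {"x": 0,"y": 0,"z": 18,"rx": 0,"ry": 0,"rz": 0}
    - {"x": 0,"y": 0,"z": 18,"rx": 0,"ry": 0,"rz": 0}
    - {"x": 0,"y": 0,"z": 15,"rx": 0,"ry": 0,"rz": 0}
    - {"x": 0,"y": 0,"z": 10,"rx": 0,"ry": 0,"rz": 0}
    - {"x": 0,"y": 0,"z": 8,"rx": 0,"ry": 0,"rz": 0}
    - {"x": 0,"y": 0,"z": 6,"rx": 0,"ry": 0,"rz": 0}
    - {"x": 0,"y": 0,"z": 5,"rx": 0,"ry": 0,"rz": 0}
    - {"x": 0,"y": 0,"z": 0,"rx": 0,"ry": 0,"rz": 0}
  grip: 0.55

```text
time_s: 6.8
ee_pos: [481.1, 319.0, -20.4]
ee_rot: [-180.0, 0.0, 79.1]
force: [-0.0, -0.2, -0.5]
gripper_width: 50.3
gripper_force: 0.0
```

```bash
python3 g.py 481,318,-28; python3 - <<'E'
from h import *
print(state()['force'])
f=cam('top'); C=cloud(f); p=C[(f['z_map']>0)&(np.abs(C[...,0]-478)<30)&(np.abs(C[...,1]-305)<12)&(C[...,2]>3)]
for z in range(3,120,6):
    q=p[(p[:,2]>=z)&(p[:,2]<z+6)]
    if len(q): print(z,len(q),q.min(0).round(),q.max(0).round(),np.median(q,0).round())
E
```

```text
t 6.8 p [481.1 319.  -20.4] rot [-1.7997e+02  2.0000e-02  7.9060e+01] w 50.3 gf 0.0
to [481. 318. -28.] shift [-1.   0.1  7.6]
[-3.34453727e-04 -1.79016079e-01 -4.95060554e-01]
3 36 [450. 294.   3.] [504. 317.   9.] [480. 309.   4.]
9 7 [471. 309.  10.] [484. 315.  14.] [478. 310.  12.]
15 21 [450. 295.  15.] [507. 316.  21.] [480. 312.  19.]
21 13 [448. 295.  21.] [505. 314.  26.] [473. 310.  22.]
27 16 [449. 293.  27.] [507. 314.  32.] [480. 307.  30.]
33 5 [449. 296.  34.] [504. 314.  39.] [453. 306.  38.]
39 5 [449. 294.  40.] [507. 314.  43.] [453. 306.  41.]
45 5 [449. 294.  45.] [506. 307.  49.] [453. 305.  48.]
51 3 [449. 305.  51.] [453. 307.  54.] [451. 306.  53.]
57 4 [449. 305.  57.] [453. 307.  62.] [450. 306.  60.]
63 2 [449. 306.  67.] [455. 315.  69.] [452. 310.  68.]
69 5 [451. 303.  72.] [505. 316.  75.] [453. 313.  74.]
75 6 [452. 305.  75.] [507. 316.  81.] [454. 314.  76.]
87 1 [450. 306.  90.] [450. 306.  90.] [450. 306.  90.]
93 2 [450. 306.  95.] [450. 307.  98.] [450. 306.  96.]
111 12 [449. 293. 112.] [464. 300. 117.] [454. 295. 114.]
117 7 [449. 293. 121.] [508. 306. 123.] [473. 299. 122.]
```

move_arm:
  plan:
    - {"x": 0,"y": 0,"z": 5,"rx": 0,"ry": 0,"rz": 0}
    - {"x": 0,"y": 0,"z": 4,"rx": 0,"ry": 0,"rz": 0}
    - {"x": 0,"y": 0,"z": 0,"rx": 0,"ry": 0,"rz": 0}

```text
time_s: 7.15
ee_pos: [481.0, 318.9, -29.5]
ee_rot: [-180.0, 0.0, 79.1]
force: [-0.2, -1.0, 0.5]
gripper_width: 50.1
gripper_force: 0.0
```

move_arm:
  plan:
    - {"x": 0,"y": 0,"z": 0,"rx": 0,"ry": 0,"rz": 0}
    - {"x": 0,"y": 0,"z": 0,"rx": 0,"ry": 0,"rz": 0}
    - {"x": 0,"y": 0,"z": 0,"rx": 0,"ry": 0,"rz": 0}
    - {"x": 0,"y": 0,"z": 0,"rx": 0,"ry": 0,"rz": 0}
    - {"x": 0,"y": 0,"z": 0,"rx": 0,"ry": 0,"rz": 0}
    - {"x": 0,"y": 0,"z": 0,"rx": 0,"ry": 0,"rz": 0}
    - {"x": 0,"y": 0,"z": 0,"rx": 0,"ry": 0,"rz": 0}
  grip: 0
  squeeze: 10

```text
time_s: 7.85
ee_pos: [481.3, 319.1, -28.9]
ee_rot: [-180.0, -0.0, 79.1]
force: [-0.3, 0.2, 1.5]
gripper_width: 16.1
gripper_force: 10.0
```

```bash
python3 g.py 481,319,60 620.3,-129.9,70 620.3,-129.9,-11
```

```text
t 7.85 p [481.3 319.1 -28.9] rot [-1.800e+02 -1.000e-02  7.905e+01] w 16.1 gf 10.000421243312303
to [481. 319.  60.] shift [ -0.2  -0.3 -88.9]
to [ 620.3 -129.9   70. ] shift [-414.3  222.   -10.1]
to [ 620.3 -129.9  -11. ] shift [-0.  0. 81.]
```

move_arm:
  plan:
    - {"x": 0,"y": 0,"z": -10,"rx": 0,"ry": 0,"rz": 0}
    - {"x": 0,"y": 0,"z": -20,"rx": 0,"ry": 0,"rz": 0}
    - {"x": 0,"y": 0,"z": -25,"rx": 0,"ry": 0,"rz": 0}
    - {"x": 0,"y": 0,"z": -25,"rx": 0,"ry": 0,"rz": 0}
    - {"x": -10,"y": 5,"z": -19,"rx": 0,"ry": 0,"rz": 0}
    - {"x": -24,"y": 13,"z": 0,"rx": 0,"ry": 0,"rz": 0}
    - {"x": -30,"y": 16,"z": 0,"rx": 0,"ry": 0,"rz": 0}
    - {"x": -30,"y": 16,"z": 0,"rx": 0,"ry": 0,"rz": 0}
    - {"x": -30,"y": 16,"z": 0,"rx": 0,"ry": 0,"rz": 0}
    - {"x": -30,"y": 16,"z": 0,"rx": 0,"ry": 0,"rz": 0}

```text
time_s: 8.85
ee_pos: [533.1, 151.1, 70.7]
ee_rot: [179.9, -0.0, 79.1]
force: [-0.5, 0.5, -0.5]
gripper_width: 16.1
gripper_force: 10.0
```

move_arm:
  plan:
    - {"x": -30,"y": 16,"z": 0,"rx": 0,"ry": 0,"rz": 0}
    - {"x": -30,"y": 16,"z": 0,"rx": 0,"ry": 0,"rz": 0}
    - {"x": -30,"y": 16,"z": 0,"rx": 0,"ry": 0,"rz": 0}
    - {"x": -30,"y": 16,"z": 0,"rx": 0,"ry": 0,"rz": 0}
    - {"x": -30,"y": 16,"z": 0,"rx": 0,"ry": 0,"rz": 0}
    - {"x": -30,"y": 16,"z": 0,"rx": 0,"ry": 0,"rz": 0}
    - {"x": -30,"y": 16,"z": 0,"rx": 0,"ry": 0,"rz": 0}
    - {"x": -30,"y": 16,"z": 0,"rx": 0,"ry": 0,"rz": 0}
    - {"x": -18,"y": 10,"z": 0,"rx": 0,"ry": 0,"rz": 0}
    - {"x": 0,"y": 0,"z": 0,"rx": 0,"ry": 0,"rz": 0}

```text
time_s: 9.85
ee_pos: [619.9, -129.6, 70.2]
ee_rot: [179.9, 0.0, 78.9]
force: [0.7, 0.0, -0.8]
gripper_width: 15.9
gripper_force: 10.0
```

```bash
python3 - <<'E'
from h import *
f=cam('scene');cam('top')
cv2.imwrite('pics/s4.png',cv2.resize(f['img'][130:330,150:350,::-1],(600,600),interpolation=cv2.INTER_CUBIC))
for n in('scene','top'):
  for l in('mark_a','weight_50'): print(n,l,[(round(m['p'],2),np.round(m['box'])) for m in masks_of(n,l)][:6])
E
python3 g.py 620.3,-129.9,70
```

```text
scene mark_a [(0.88, array([230., 247.,  23.,  17.])), (0.85, array([202., 231.,  24.,  18.])), (0.82, array([259., 265.,  20.,  20.])), (0.7, array([289., 284.,  29.,  21.]))]
scene weight_50 [(0.84, array([349., 217.,  26.,  35.])), (0.63, array([359., 189.,  22.,  30.])), (0.59, array([235., 193.,  13.,  20.])), (0.51, array([231., 175.,  12.,  17.]))]
top mark_a [(0.71, array([317., 170.,  25.,  19.])), (0.69, array([286., 163.,  24.,  14.])), (0.68, array([253., 157.,  26.,  18.]))]
top weight_50 [(0.85, array([227., 246.,  22.,  19.])), (0.74, array([227., 286.,  26.,  22.]))]
t 10.15 p [ 618.8 -125.8   70.1] rot [-1.7998e+02 -2.0000e-02  7.9140e+01] w 16.2 gf 9.99999172927346
to [ 620.3 -129.9   70. ] shift [-3.7  2.2  0.1]
```

View pics/s4.png

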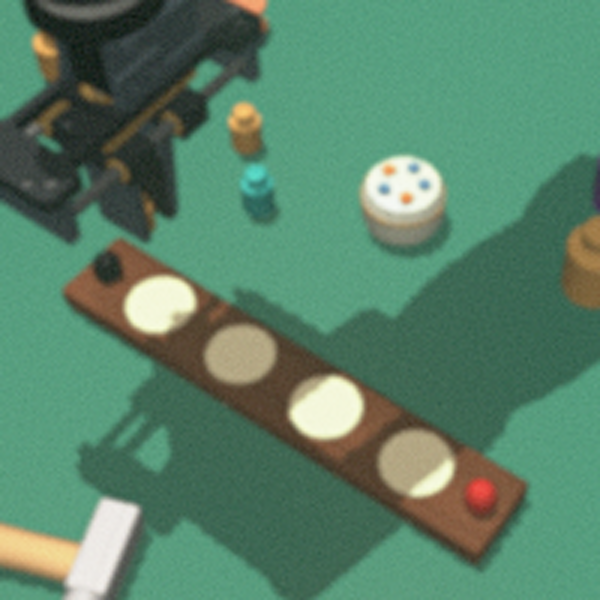

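The weight at (150,212) hangs upright in the fingers, above and behind the fourth mark at (160,305).

move_arm:
  plan:
    - {"x": -1.5,"y": 1,"z": 10,"rx": 0,"ry": 0,"rz": 0}
    - {"x": -1.5,"y": 0.5,"z": 16,"rx": 0,"ry": 0,"rz": 0}
    - {"x": 0,"y": 0,"z": 16,"rx": 0,"ry": 0,"rz": 0}
    - {"x": 0,"y": 0,"z": 14,"rx": 0,"ry": 0,"rz": 0}
    - {"x": 0,"y": 0,"z": 10,"rx": 0,"ry": 0,"rz": 0}
    - {"x": 0,"y": 0,"z": 6,"rx": 0,"ry": 0,"rz": 0}
    - {"x": 0,"y": 0,"z": 4,"rx": 0,"ry": 0,"rz": 0}
    - {"x": 0,"y": 0,"z": 2,"rx": 0,"ry": 0,"rz": 0}
    - {"x": 0,"y": 0,"z": 0,"rx": 0,"ry": 0,"rz": 0}
    - {"x": 0,"y": 0,"z": 0,"rx": 0,"ry": 0,"rz": 0}

```text
time_s: 11.15
ee_pos: [620.4, -130.5, -7.5]
ee_rot: [179.9, -0.0, 79.1]
force: [-0.1, 0.0, -0.3]
gripper_width: 16.4
gripper_force: 10.0
```

move_arm:
  plan:
    - {"x": 0,"y": 0,"z": 1,"rx": 0,"ry": 0,"rz": 0}
    - {"x": 0,"y": 0,"z": 1,"rx": 0,"ry": 0,"rz": 0}
    - {"x": 0,"y": 0,"z": 1,"rx": 0,"ry": 0,"rz": 0}
    - {"x": 0,"y": 0,"z": 0,"rx": 0,"ry": 0,"rz": 0}
    - {"x": 0,"y": 0,"z": 0,"rx": 0,"ry": 0,"rz": 0}
    - {"x": 0,"y": 0,"z": 0,"rx": 0,"ry": 0,"rz": 0}

```text
time_s: 11.75
ee_pos: [620.1, -130.4, -10.9]
ee_rot: [180.0, -0.0, 79.1]
force: [-0.5, 0.8, 0.3]
gripper_width: 16.3
gripper_force: 10.0
```

move_arm:
  plan:
    - {"x": 0,"y": 0,"z": 0.6,"rx": 0,"ry": 0,"rz": 0}
    - {"x": 0,"y": 0,"z": 0.6,"rx": 0,"ry": 0,"rz": 0}
    - {"x": 0,"y": 0,"z": 0,"rx": 0,"ry": 0,"rz": 0}
    - {"x": 0,"y": 0,"z": 0,"rx": 0,"ry": 0,"rz": 0}

```text
time_s: 12.15
ee_pos: [620.2, -130.4, -11.0]
ee_rot: [180.0, -0.0, 79.1]
force: [-2.8, 0.5, 7.3]
gripper_width: 16.3
gripper_force: 10.0
```

It's on the stand (7 N). Releasing and rising.

move_arm:
  plan:
    - {"x": 0,"y": 0,"z": 0,"rx": 0,"ry": 0,"rz": 0}
    - {"x": 0,"y": 0,"z": 0,"rx": 0,"ry": 0,"rz": 0}
    - {"x": 0,"y": 0,"z": 0,"rx": 0,"ry": 0,"rz": 0}
    - {"x": 0,"y": 0,"z": 0,"rx": 0,"ry": 0,"rz": 0}
    - {"x": 0,"y": 0,"z": -10,"rx": 0,"ry": 0,"rz": 0}
    - {"x": 0,"y": 0,"z": -20,"rx": 0,"ry": 0,"rz": 0}
    - {"x": 0,"y": 0,"z": -25,"rx": 0,"ry": 0,"rz": 0}
    - {"x": 0,"y": 0,"z": -22,"rx": 0,"ry": 0,"rz": 0}
    - {"x": 0,"y": 0,"z": -4,"rx": 0,"ry": 0,"rz": 0}
    - {"x": 0,"y": 0,"z": 0,"rx": 0,"ry": 0,"rz": 0}
  grip: 0.62

```text
time_s: 13.15
ee_pos: [620.5, -130.5, 69.6]
ee_rot: [179.9, -0.0, 79.1]
force: [-0.2, -0.4, 0.2]
gripper_width: 56.4
gripper_force: 0.0
```

```bash
python3 g.py 450.6,-156,70 450.6,-156,-29
```

```text
t 13.15 p [ 620.5 -130.5   69.6] rot [179.89  -0.    79.06] w 56.4 gf 0.0
to [ 450.6 -156.    70. ] shift [ -57.3 -162.    -0.7]
to [ 450.6 -156.   -29. ] shift [-0.  -0.2 99. ]
```

move_arm:
  plan:
    - {"x": -4.3,"y": -12,"z": 0,"rx": 0,"ry": 0,"rz": 0}
    - {"x": -9,"y": -25,"z": 0,"rx": 0,"ry": 0,"rz": 0}
    - {"x": -10,"y": -28,"z": 0,"rx": 0,"ry": 0,"rz": 0}
    - {"x": -10,"y": -29,"z": 0,"rx": 0,"ry": 0,"rz": 0}
    - {"x": -10,"y": -29,"z": 0,"rx": 0,"ry": 0,"rz": 0}
    - {"x": -9,"y": -25,"z": 0,"rx": 0,"ry": 0,"rz": 0}
    - {"x": -5,"y": -14,"z": 0,"rx": 0,"ry": 0,"rz": 0}
    - {"x": 0,"y": 0,"z": 0,"rx": 0,"ry": 0,"rz": 0}
    - {"x": 0,"y": 0,"z": 0,"rx": 0,"ry": 0,"rz": 0}
    - {"x": 0,"y": 0,"z": 0,"rx": 0,"ry": 0,"rz": 0}

```text
time_s: 14.15
ee_pos: [451.6, -156.0, 68.7]
ee_rot: [179.9, -0.0, 79.1]
force: [0.5, 0.2, -0.4]
gripper_width: 56.8
gripper_force: 0.0
```

```bash
python3 g.py 450.6,-156,-29
python3 - <<'E'
from h import *
f=cam('scene');C=cloud(f)
for x,y,r in((620.3,-129.9,20),(452,-156,20)):
    k=(np.hypot(C[...,0]-x,C[...,1]-y)<r)&(C[...,2]>(20 if x>600 else 5))&(C[...,2]<60)&(f['z_map']>0);p=C[k]
    if len(p): print(((p.min(0)+p.max(0))/2).round(1),np.ptp(p,0).round(),p[:,2].max()); t=p[p[:,2]>p[:,2].max()-6];print('top',((t.min(0)+t.max(0))/2).round(1))
E
```

```text
t 14.15 p [ 451.6 -156.    68.7] rot [ 1.7993e+02 -1.0000e-02  7.9080e+01] w 56.8 gf 0.0
to [ 450.6 -156.   -29. ] shift [-0.2 -1.1 97.7]
[ 623.2 -130.9   33.9] [17. 36. 28.] 47.80273538147532
top [ 621.  -130.6   45.1]
[ 452.5 -154.9   21.6] [23. 23. 33.] 38.06160703214191
top [ 451.3 -155.5   35.8]
```

The 50 stands on its mark. Next is the 100.

move_arm:
  plan:
    - {"x": 0,"y": 0,"z": 10,"rx": 0,"ry": 0,"rz": 0}
    - {"x": 0,"y": 0,"z": 18,"rx": 0,"ry": 0,"rz": 0}
    - {"x": 0,"y": 0,"z": 20,"rx": 0,"ry": 0,"rz": 0}
    - {"x": 0,"y": 0,"z": 20,"rx": 0,"ry": 0,"rz": 0}
    - {"x": 0,"y": 0,"z": 14,"rx": 0,"ry": 0,"rz": 0}
    - {"x": 0,"y": 0,"z": 9,"rx": 0,"ry": 0,"rz": 0}
    - {"x": 0,"y": 0,"z": 5,"rx": 0,"ry": 0,"rz": 0}
    - {"x": 0,"y": 0,"z": 1,"rx": 0,"ry": 0,"rz": 0}
    - {"x": 0,"y": 0,"z": 0,"rx": 0,"ry": 0,"rz": 0}

```text
time_s: 15.1
ee_pos: [450.5, -156.0, -28.1]
ee_rot: [180.0, 0.0, 79.1]
force: [0.0, 0.8, 0.6]
gripper_width: 56.8
gripper_force: 0.0
```

move_arm:
  plan:
    - {"x": 0,"y": 0,"z": 0,"rx": 0,"ry": 0,"rz": 0}
    - {"x": 0,"y": 0,"z": 0,"rx": 0,"ry": 0,"rz": 0}
    - {"x": 0,"y": 0,"z": 0,"rx": 0,"ry": 0,"rz": 0}
    - {"x": 0,"y": 0,"z": 0,"rx": 0,"ry": 0,"rz": 0}
    - {"x": 0,"y": 0,"z": 0,"rx": 0,"ry": 0,"rz": 0}
    - {"x": 0,"y": 0,"z": 0,"rx": 0,"ry": 0,"rz": 0}
    - {"x": 0,"y": 0,"z": 0,"rx": 0,"ry": 0,"rz": 0}
  grip: 0
  squeeze: 14

```text
time_s: 15.8
ee_pos: [450.1, -155.9, -28.1]
ee_rot: [180.0, -0.0, 79.1]
force: [-1.5, 0.1, 2.4]
gripper_width: 23.2
gripper_force: 14.0
```

```bash
python3 g.py 451,-156,70 633.6,-61.1,70 633.6,-61.1,-11
```

```text
t 15.8 p [ 450.1 -155.9  -28.1] rot [179.99  -0.    79.06] w 23.2 gf 14.000356556789484
to [ 451. -156.   70.] shift [  0.1   0.9 -98.1]
to [633.6 -61.1  70. ] shift [127.8 161.3   0. ]
to [633.6 -61.1 -11. ] shift [-0. -0. 81.]
```

move_arm:
  plan:
    - {"x": 0,"y": 0,"z": -10,"rx": 0,"ry": 0,"rz": 0}
    - {"x": 0,"y": 0,"z": -24,"rx": 0,"ry": 0,"rz": 0}
    - {"x": 0,"y": 0,"z": -30,"rx": 0,"ry": 0,"rz": 0}
    - {"x": 0,"y": 0,"z": -24,"rx": 0,"ry": 0,"rz": 0}
    - {"x": 8,"y": 10,"z": -10,"rx": 0,"ry": 0,"rz": 0}
    - {"x": 20,"y": 25,"z": 0,"rx": 0,"ry": 0,"rz": 0}
    - {"x": 24,"y": 31,"z": 0,"rx": 0,"ry": 0,"rz": 0}
    - {"x": 24,"y": 31,"z": 0,"rx": 0,"ry": 0,"rz": 0}
    - {"x": 24,"y": 31,"z": 0,"rx": 0,"ry": 0,"rz": 0}
    - {"x": 18,"y": 23,"z": 0,"rx": 0,"ry": 0,"rz": 0}

```text
time_s: 16.8
ee_pos: [622.7, -67.4, 70.1]
ee_rot: [179.9, -0.0, 79.1]
force: [-0.6, -0.6, -0.4]
gripper_width: 23.2
gripper_force: 14.0
```

move_arm:
  plan:
    - {"x": 10,"y": 11,"z": 0,"rx": 0,"ry": 0,"rz": 0}
    - {"x": 0,"y": 0,"z": 0,"rx": 0,"ry": 0,"rz": 0}
    - {"x": 0,"y": 0,"z": 0,"rx": 0,"ry": 0,"rz": 0}
    - {"x": 0,"y": 0,"z": 0,"rx": 0,"ry": 0,"rz": 0}
    - {"x": 0,"y": 0,"z": 0,"rx": 0,"ry": 0,"rz": 0}
    - {"x": 0,"y": 0,"z": 0,"rx": 0,"ry": 0,"rz": 0}

```text
time_s: 17.4
ee_pos: [632.9, -61.5, 70.0]
ee_rot: [180.0, -0.0, 79.0]
force: [0.2, 0.5, -1.9]
gripper_width: 23.2
gripper_force: 14.0
```

```bash
python3 g.py 633.6,-61.1,-10
```

```text
t 17.4 p [632.9 -61.5  70. ] rot [180.    -0.    79.01] w 23.2 gf 13.999898609763477
to [633.6 -61.1 -10. ] shift [ 0.5  0.6 80. ]
```

move_arm:
  plan:
    - {"x": 0.5,"y": 0.5,"z": 10,"rx": 0,"ry": 0,"rz": 0}
    - {"x": 0,"y": 0,"z": 16,"rx": 0,"ry": 0,"rz": 0}
    - {"x": 0,"y": 0,"z": 16,"rx": 0,"ry": 0,"rz": 0}
    - {"x": 0,"y": 0,"z": 14,"rx": 0,"ry": 0,"rz": 0}
    - {"x": 0,"y": 0,"z": 10,"rx": 0,"ry": 0,"rz": 0}
    - {"x": 0,"y": 0,"z": 6,"rx": 0,"ry": 0,"rz": 0}
    - {"x": 0,"y": 0,"z": 4,"rx": 0,"ry": 0,"rz": 0}
    - {"x": 0,"y": 0,"z": 1.5,"rx": 0,"ry": 0,"rz": 0}
    - {"x": 0,"y": 0,"z": 0,"rx": 0,"ry": 0,"rz": 0}
    - {"x": 0,"y": 0,"z": 0,"rx": 0,"ry": 0,"rz": 0}

```text
time_s: 18.4
ee_pos: [634.5, -60.6, -7.2]
ee_rot: [179.9, -0.0, 79.1]
force: [0.3, -0.0, -1.3]
gripper_width: 23.3
gripper_force: 14.0
```

move_arm:
  plan:
    - {"x": 0,"y": 0,"z": 1,"rx": 0,"ry": 0,"rz": 0}
    - {"x": 0,"y": 0,"z": 1,"rx": 0,"ry": 0,"rz": 0}
    - {"x": 0,"y": 0,"z": 0.5,"rx": 0,"ry": 0,"rz": 0}
    - {"x": 0,"y": 0,"z": 0,"rx": 0,"ry": 0,"rz": 0}
    - {"x": 0,"y": 0,"z": 0,"rx": 0,"ry": 0,"rz": 0}
    - {"x": 0,"y": 0,"z": 0,"rx": 0,"ry": 0,"rz": 0}

```text
time_s: 19.0
ee_pos: [634.1, -60.6, -10.1]
ee_rot: [180.0, -0.0, 79.1]
force: [-0.3, -0.0, 1.4]
gripper_width: 23.6
gripper_force: 14.0
```

move_arm:
  plan:
    - {"x": 0,"y": 0,"z": 0.4,"rx": 0,"ry": 0,"rz": 0}
    - {"x": 0,"y": 0,"z": 0,"rx": 0,"ry": 0,"rz": 0}

```text
time_s: 19.2
ee_pos: [634.1, -60.6, -10.1]
ee_rot: [180.0, -0.0, 79.1]
force: [-1.3, -0.2, 5.5]
gripper_width: 23.4
gripper_force: 14.0
```

move_arm:
  plan:
    - {"x": 0,"y": 0,"z": 0,"rx": 0,"ry": 0,"rz": 0}
    - {"x": 0,"y": 0,"z": 0,"rx": 0,"ry": 0,"rz": 0}
    - {"x": 0,"y": 0,"z": 0,"rx": 0,"ry": 0,"rz": 0}
    - {"x": 0,"y": 0,"z": 0,"rx": 0,"ry": 0,"rz": 0}
    - {"x": 0,"y": 0,"z": -10,"rx": 0,"ry": 0,"rz": 0}
    - {"x": 0,"y": 0,"z": -20,"rx": 0,"ry": 0,"rz": 0}
    - {"x": 0,"y": 0,"z": -25,"rx": 0,"ry": 0,"rz": 0}
    - {"x": 0,"y": 0,"z": -22,"rx": 0,"ry": 0,"rz": 0}
    - {"x": 0,"y": 0,"z": -4,"rx": 0,"ry": 0,"rz": 0}
    - {"x": 0,"y": 0,"z": 0,"rx": 0,"ry": 0,"rz": 0}
  grip: 0.68

```text
time_s: 20.2
ee_pos: [634.5, -60.6, 71.3]
ee_rot: [179.9, -0.0, 79.1]
force: [-0.2, -0.1, -0.1]
gripper_width: 62.2
gripper_force: 0.0
```

```bash
python3 g.py 441,-330.7,70
```

```text
t 20.2 p [634.5 -60.6  71.3] rot [ 1.7988e+02 -1.0000e-02  7.9060e+01] w 62.2 gf 0.0
to [ 441.  -330.7   70. ] shift [-301.9 -138.8    0.9]
```

move_arm:
  plan:
    - {"x": -15,"y": -7,"z": 0,"rx": 0,"ry": 0,"rz": 0}
    - {"x": -34,"y": -15.6,"z": 0,"rx": 0,"ry": 0,"rz": 0}
    - {"x": -34,"y": -15.6,"z": 0,"rx": 0,"ry": 0,"rz": 0}
    - {"x": -34,"y": -15.6,"z": 0,"rx": 0,"ry": 0,"rz": 0}
    - {"x": -34,"y": -15.6,"z": 0,"rx": 0,"ry": 0,"rz": 0}
    - {"x": -34,"y": -15.6,"z": 0,"rx": 0,"ry": 0,"rz": 0}
    - {"x": -34,"y": -15.6,"z": 0,"rx": 0,"ry": 0,"rz": 0}
    - {"x": -34,"y": -15.6,"z": 0,"rx": 0,"ry": 0,"rz": 0}
    - {"x": -34,"y": -15.6,"z": 0,"rx": 0,"ry": 0,"rz": 0}
    - {"x": -15,"y": -7,"z": 0,"rx": 0,"ry": 0,"rz": 0}

```text
time_s: 21.2
ee_pos: [436.6, -332.6, 68.8]
ee_rot: [-179.8, -0.0, 78.9]
force: [1.1, 0.4, 1.2]
gripper_width: 62.3
gripper_force: 0.0
```

move_arm:
  plan:
    - {"x": 0,"y": 0,"z": 0,"rx": 0,"ry": 0,"rz": 0}
    - {"x": 0,"y": 0,"z": 0,"rx": 0,"ry": 0,"rz": 0}
    - {"x": 0,"y": 0,"z": 0,"rx": 0,"ry": 0,"rz": 0}
    - {"x": 0,"y": 0,"z": 0,"rx": 0,"ry": 0,"rz": 0}

```text
time_s: 21.6
ee_pos: [440.8, -329.8, 70.0]
ee_rot: [-180.0, -0.0, 79.1]
force: [-0.7, 0.1, 1.4]
gripper_width: 62.0
gripper_force: 0.0
```

```bash
python3 g.py 441,-330.7,-28
python3 - <<'E'
from h import *
f=cam('scene');C=cloud(f)
for x,y,r in((634,-61,20),(441,-331,26)):
    k=(np.hypot(C[...,0]-x,C[...,1]-y)<r)&(C[...,2]>(24 if x>600 else 5))&(C[...,2]<65)&(f['z_map']>0);p=C[k]
    if len(p): t=p[p[:,2]>p[:,2].max()-6];print(((p.min(0)+p.max(0))/2).round(1),'top',((t.min(0)+t.max(0))/2).round(1))
E
```

```text
t 21.6 p [ 440.8 -329.8   70. ] rot [-1.7997e+02 -3.0000e-02  7.9140e+01] w 62.0 gf 0.0
to [ 441.  -330.7  -28. ] shift [-0.9  0.4 98. ]
[636.9 -59.6  40.5] top [635.9 -61.   53.6]
[ 442.6 -330.    25.4] top [ 441.5 -329.4   42.7]
```

move_arm:
  plan:
    - {"x": 0,"y": 0,"z": 10,"rx": 0,"ry": 0,"rz": 0}
    - {"x": 0,"y": 0,"z": 18,"rx": 0,"ry": 0,"rz": 0}
    - {"x": 0,"y": 0,"z": 20,"rx": 0,"ry": 0,"rz": 0}
    - {"x": 0,"y": 0,"z": 20,"rx": 0,"ry": 0,"rz": 0}
    - {"x": 0,"y": 0,"z": 15,"rx": 0,"ry": 0,"rz": 0}
    - {"x": 0,"y": 0,"z": 9,"rx": 0,"ry": 0,"rz": 0}
    - {"x": 0,"y": 0,"z": 5,"rx": 0,"ry": 0,"rz": 0}
    - {"x": 0,"y": 0,"z": 0,"rx": 0,"ry": 0,"rz": 0}
    - {"x": 0,"y": 0,"z": 0,"rx": 0,"ry": 0,"rz": 0}

```text
time_s: 22.55
ee_pos: [440.9, -331.0, -26.3]
ee_rot: [179.9, 0.0, 79.1]
force: [-0.4, -0.3, 0.9]
gripper_width: 62.1
gripper_force: 0.0
```

move_arm:
  plan:
    - {"x": 0,"y": 0,"z": 0,"rx": 0,"ry": 0,"rz": 0}
    - {"x": 0,"y": 0,"z": 0,"rx": 0,"ry": 0,"rz": 0}
    - {"x": 0,"y": 0,"z": 0,"rx": 0,"ry": 0,"rz": 0}
    - {"x": 0,"y": 0,"z": 0,"rx": 0,"ry": 0,"rz": 0}
    - {"x": 0,"y": 0,"z": 0,"rx": 0,"ry": 0,"rz": 0}
    - {"x": 0,"y": 0,"z": 0,"rx": 0,"ry": 0,"rz": 0}
    - {"x": 0,"y": 0,"z": 0,"rx": 0,"ry": 0,"rz": 0}
  grip: 0
  squeeze: 22

```text
time_s: 23.25
ee_pos: [440.3, -330.7, -26.5]
ee_rot: [-180.0, -0.0, 79.1]
force: [-1.3, -1.0, 4.1]
gripper_width: 32.1
gripper_force: 22.0
```

```bash
python3 g.py 441,-330.7,75 646.9,7.6,75 646.9,7.6,-11
```

```text
t 23.25 p [ 440.3 -330.7  -26.5] rot [-179.98   -0.     79.06] w 32.1 gf 22.016135500743985
to [ 441.  -330.7   75. ] shift [ 1.000e-01  7.000e-01 -1.015e+02]
to [646.9   7.6  75. ] shift [371.2 138.   -0. ]
to [646.9   7.6 -11. ] shift [-0.  0. 86.]
```

move_arm:
  plan:
    - {"x": 0,"y": 0,"z": -10,"rx": 0,"ry": 0,"rz": 0}
    - {"x": 0,"y": 0,"z": -24,"rx": 0,"ry": 0,"rz": 0}
    - {"x": 0,"y": 0,"z": -30,"rx": 0,"ry": 0,"rz": 0}
    - {"x": 0,"y": 0,"z": -24,"rx": 0,"ry": 0,"rz": 0}
    - {"x": 16,"y": 6.7,"z": -13,"rx": 0,"ry": 0,"rz": 0}
    - {"x": 33.5,"y": 12.5,"z": 0,"rx": 0,"ry": 0,"rz": 0}
    - {"x": 33.5,"y": 12.5,"z": 0,"rx": 0,"ry": 0,"rz": 0}
    - {"x": 33.5,"y": 12.5,"z": 0,"rx": 0,"ry": 0,"rz": 0}
    - {"x": 33.5,"y": 12.5,"z": 0,"rx": 0,"ry": 0,"rz": 0}
    - {"x": 33.5,"y": 12.5,"z": 0,"rx": 0,"ry": 0,"rz": 0}

```text
time_s: 24.25
ee_pos: [543.8, -162.3, 74.5]
ee_rot: [180.0, -0.0, 79.0]
force: [0.5, -1.0, -2.5]
gripper_width: 32.0
gripper_force: 22.0
```

move_arm:
  plan:
    - {"x": 33.5,"y": 12.5,"z": 0,"rx": 0,"ry": 0,"rz": 0}
    - {"x": 33.5,"y": 12.5,"z": 0,"rx": 0,"ry": 0,"rz": 0}
    - {"x": 33.5,"y": 12.5,"z": 0,"rx": 0,"ry": 0,"rz": 0}
    - {"x": 33.5,"y": 12.5,"z": 0,"rx": 0,"ry": 0,"rz": 0}
    - {"x": 33.5,"y": 12.5,"z": 0,"rx": 0,"ry": 0,"rz": 0}
    - {"x": 20,"y": 7,"z": 0,"rx": 0,"ry": 0,"rz": 0}
    - {"x": 0,"y": 0,"z": 0,"rx": 0,"ry": 0,"rz": 0}
    - {"x": 0,"y": 0,"z": 0,"rx": 0,"ry": 0,"rz": 0}
    - {"x": 0,"y": 0,"z": 0,"rx": 0,"ry": 0,"rz": 0}
    - {"x": 0,"y": 0,"z": 0,"rx": 0,"ry": 0,"rz": 0}

```text
time_s: 25.25
ee_pos: [646.4, 6.0, 74.4]
ee_rot: [-180.0, 0.0, 79.0]
force: [-0.3, -0.1, -2.0]
gripper_width: 32.1
gripper_force: 22.0
```

```bash
python3 g.py 646.9,7.6,-8.5
```

```text
t 25.25 p [646.4   6.   74.4] rot [-1.7998e+02  1.0000e-02  7.8970e+01] w 32.1 gf 21.9887029286474
to [646.9   7.6  -8.5] shift [ 1.7  0.2 82.9]
```

move_arm:
  plan:
    - {"x": 1,"y": 0,"z": 10,"rx": 0,"ry": 0,"rz": 0}
    - {"x": 0,"y": 0,"z": 16,"rx": 0,"ry": 0,"rz": 0}
    - {"x": 0,"y": 0,"z": 18,"rx": 0,"ry": 0,"rz": 0}
    - {"x": 0,"y": 0,"z": 15,"rx": 0,"ry": 0,"rz": 0}
    - {"x": 0,"y": 0,"z": 10,"rx": 0,"ry": 0,"rz": 0}
    - {"x": 0,"y": 0,"z": 6,"rx": 0,"ry": 0,"rz": 0}
    - {"x": 0,"y": 0,"z": 4,"rx": 0,"ry": 0,"rz": 0}
    - {"x": 0,"y": 0,"z": 1,"rx": 0,"ry": 0,"rz": 0}
    - {"x": 0,"y": 0,"z": 0,"rx": 0,"ry": 0,"rz": 0}
    - {"x": 0,"y": 0,"z": 0,"rx": 0,"ry": 0,"rz": 0}

```text
time_s: 26.25
ee_pos: [647.7, 8.2, -5.0]
ee_rot: [179.9, -0.0, 79.1]
force: [0.4, -0.4, -1.9]
gripper_width: 31.6
gripper_force: 22.0
```

move_arm:
  plan:
    - {"x": 0,"y": 0,"z": 1,"rx": 0,"ry": 0,"rz": 0}
    - {"x": 0,"y": 0,"z": 1,"rx": 0,"ry": 0,"rz": 0}
    - {"x": 0,"y": 0,"z": 0.5,"rx": 0,"ry": 0,"rz": 0}
    - {"x": 0,"y": 0,"z": 0,"rx": 0,"ry": 0,"rz": 0}
    - {"x": 0,"y": 0,"z": 0,"rx": 0,"ry": 0,"rz": 0}
    - {"x": 0,"y": 0,"z": 0,"rx": 0,"ry": 0,"rz": 0}

```text
time_s: 26.85
ee_pos: [647.3, 8.2, -8.1]
ee_rot: [180.0, -0.0, 79.1]
force: [-0.6, 0.3, -1.8]
gripper_width: 32.2
gripper_force: 22.0
```

move_arm:
  plan:
    - {"x": 0,"y": 0,"z": 0.6,"rx": 0,"ry": 0,"rz": 0}
    - {"x": 0,"y": 0,"z": 0.3,"rx": 0,"ry": 0,"rz": 0}
    - {"x": 0,"y": 0,"z": 0,"rx": 0,"ry": 0,"rz": 0}
    - {"x": 0,"y": 0,"z": 0,"rx": 0,"ry": 0,"rz": 0}

```text
time_s: 27.25
ee_pos: [647.4, 8.2, -8.4]
ee_rot: [180.0, -0.0, 79.1]
force: [-1.3, -0.1, 4.1]
gripper_width: 31.8
gripper_force: 22.0
```

move_arm:
  plan:
    - {"x": 0,"y": 0,"z": 0,"rx": 0,"ry": 0,"rz": 0}
    - {"x": 0,"y": 0,"z": 0,"rx": 0,"ry": 0,"rz": 0}
    - {"x": 0,"y": 0,"z": 0,"rx": 0,"ry": 0,"rz": 0}
    - {"x": 0,"y": 0,"z": 0,"rx": 0,"ry": 0,"rz": 0}
    - {"x": 0,"y": 0,"z": -10,"rx": 0,"ry": 0,"rz": 0}
    - {"x": 0,"y": 0,"z": -20,"rx": 0,"ry": 0,"rz": 0}
    - {"x": 0,"y": 0,"z": -25,"rx": 0,"ry": 0,"rz": 0}
    - {"x": 0,"y": 0,"z": -22,"rx": 0,"ry": 0,"rz": 0}
    - {"x": 0,"y": 0,"z": -4,"rx": 0,"ry": 0,"rz": 0}
    - {"x": 0,"y": 0,"z": 0,"rx": 0,"ry": 0,"rz": 0}
  grip: 0.7

```text
time_s: 28.25
ee_pos: [647.8, 8.2, 72.9]
ee_rot: [179.9, -0.0, 79.1]
force: [0.8, 0.4, 0.7]
gripper_width: 63.9
gripper_force: 0.0
```

```bash
python3 g.py 470,127.5,75
python3 - <<'E'
from h import *
for n in('top','scene'):
  f=cam(n);C=cloud(f)
  for x,y,r in((470,127.5,30),(386,122,30)):
    k=(np.hypot(C[...,0]-x,C[...,1]-y)<r)&(C[...,2]>5)&(C[...,2]<75)&(f['z_map']>0);p=C[k]
    if len(p): t=p[p[:,2]>p[:,2].max()-8];print(n,((p.min(0)+p.max(0))/2).round(1),'top',((t.min(0)+t.max(0))/2).round(1))
E
```

```text
t 28.25 p [647.8   8.2  72.9] rot [ 1.7988e+02 -3.0000e-02  7.9060e+01] w 63.9 gf 0.0
to [470.  127.5  75. ] shift [  83.4 -197.2   -2.4]
scene [472.7 127.7  33.1] top [469.4 128.4  57.2]
scene [389.7 122.   33.1] top [385.7 122.3  57.3]
```

move_arm:
  plan:
    - {"x": 6,"y": -14,"z": -1,"rx": 0,"ry": 0,"rz": 0}
    - {"x": 12,"y": -28,"z": 0,"rx": 0,"ry": 0,"rz": 0}
    - {"x": 13,"y": -31,"z": 0,"rx": 0,"ry": 0,"rz": 0}
    - {"x": 13,"y": -31,"z": 0,"rx": 0,"ry": 0,"rz": 0}
    - {"x": 13,"y": -31,"z": 0,"rx": 0,"ry": 0,"rz": 0}
    - {"x": 13,"y": -31,"z": 0,"rx": 0,"ry": 0,"rz": 0}
    - {"x": 9,"y": -20,"z": 0,"rx": 0,"ry": 0,"rz": 0}
    - {"x": 4.4,"y": -11,"z": 0,"rx": 0,"ry": 0,"rz": 0}
    - {"x": 0,"y": 0,"z": 0,"rx": 0,"ry": 0,"rz": 0}
    - {"x": 0,"y": 0,"z": 0,"rx": 0,"ry": 0,"rz": 0}

```text
time_s: 29.35
ee_pos: [470.4, 127.2, 72.7]
ee_rot: [180.0, 0.0, 79.1]
force: [0.0, -0.7, 0.4]
gripper_width: 63.5
gripper_force: 0.0
```

```bash
python3 g.py 470,127.5,-25
python3 - <<'E'
from h import *
f=cam('top');C=cloud(f)
for x,y in((647,7.6),(634,-61),(620,-130)):
    k=(np.hypot(C[...,0]-x,C[...,1]-y)<25)&(C[...,2]>24)&(C[...,2]<75)&(f['z_map']>0);p=C[k]
    if len(p): t=p[p[:,2]>p[:,2].max()-8];print(((p.min(0)+p.max(0))/2).round(1),'top',((t.min(0)+t.max(0))/2).round(1))
E
```

```text
t 29.35 p [470.4 127.2  72.7] rot [1.7997e+02 1.0000e-02 7.9070e+01] w 63.5 gf 0.0
to [470.  127.5 -25. ] shift [ 0.2 -0.5 97.7]
[646.9   6.4  45.1] top [646.5   6.4  62.7]
[633.  -61.3  41.1] top [633.3 -61.8  55.3]
[ 619.4 -132.1   37. ] top [ 619.3 -132.2   46.6]
```

move_arm:
  plan:
    - {"x": 0,"y": 0,"z": 10,"rx": 0,"ry": 0,"rz": 0}
    - {"x": 0,"y": 0,"z": 18,"rx": 0,"ry": 0,"rz": 0}
    - {"x": 0,"y": 0,"z": 20,"rx": 0,"ry": 0,"rz": 0}
    - {"x": 0,"y": 0,"z": 20,"rx": 0,"ry": 0,"rz": 0}
    - {"x": 0,"y": 0,"z": 15,"rx": 0,"ry": 0,"rz": 0}
    - {"x": 0,"y": 0,"z": 9,"rx": 0,"ry": 0,"rz": 0}
    - {"x": 0,"y": 0,"z": 5,"rx": 0,"ry": 0,"rz": 0}
    - {"x": 0,"y": 0,"z": 0,"rx": 0,"ry": 0,"rz": 0}
    - {"x": 0,"y": 0,"z": 0,"rx": 0,"ry": 0,"rz": 0}

```text
time_s: 30.3
ee_pos: [470.3, 127.5, -23.7]
ee_rot: [179.9, -0.0, 79.0]
force: [-0.1, -0.2, 0.9]
gripper_width: 64.0
gripper_force: 0.0
```

move_arm:
  plan:
    - {"x": 0,"y": 0,"z": 0,"rx": 0,"ry": 0,"rz": 0}
    - {"x": 0,"y": 0,"z": 0,"rx": 0,"ry": 0,"rz": 0}
    - {"x": 0,"y": 0,"z": 0,"rx": 0,"ry": 0,"rz": 0}
    - {"x": 0,"y": 0,"z": 0,"rx": 0,"ry": 0,"rz": 0}
    - {"x": 0,"y": 0,"z": 0,"rx": 0,"ry": 0,"rz": 0}
    - {"x": 0,"y": 0,"z": 0,"rx": 0,"ry": 0,"rz": 0}
    - {"x": 0,"y": 0,"z": 0,"rx": 0,"ry": 0,"rz": 0}
  grip: 0
  squeeze: 40

```text
time_s: 31.0
ee_pos: [468.3, 127.6, -23.7]
ee_rot: [-179.9, 0.0, 79.0]
force: [-4.2, 1.4, 6.1]
gripper_width: 42.9
gripper_force: 40.0
```

```bash
python3 g.py 470,127.5,75 660.2,76.3,75
```

```text
t 31.0 p [468.3 127.6 -23.7] rot [-1.7987e+02  1.0000e-02  7.9040e+01] w 42.9 gf 40.006798803806305
to [470.  127.5  75. ] shift [  0.2   1.5 -98.7]
to [660.2  76.3  75. ] shift [-14.1 196.5  -0.5]
```

move_arm:
  plan:
    - {"x": 0,"y": 0,"z": -8,"rx": 0,"ry": 0,"rz": 0}
    - {"x": 0,"y": 0,"z": -20,"rx": 0,"ry": 0,"rz": 0}
    - {"x": 0,"y": 0,"z": -28,"rx": 0,"ry": 0,"rz": 0}
    - {"x": 0,"y": 0,"z": -26,"rx": 0,"ry": 0,"rz": 0}
    - {"x": -1,"y": 10,"z": -16,"rx": 0,"ry": 0,"rz": 0}
    - {"x": -2,"y": 24,"z": 0,"rx": 0,"ry": 0,"rz": 0}
    - {"x": -2,"y": 30,"z": 0,"rx": 0,"ry": 0,"rz": 0}
    - {"x": -2,"y": 34,"z": 0,"rx": 0,"ry": 0,"rz": 0}
    - {"x": -2,"y": 34,"z": 0,"rx": 0,"ry": 0,"rz": 0}
    - {"x": -2,"y": 30,"z": 0,"rx": 0,"ry": 0,"rz": 0}

```text
time_s: 32.0
ee_pos: [628.0, 85.1, 73.4]
ee_rot: [180.0, 0.0, 79.1]
force: [-0.2, 0.0, -5.3]
gripper_width: 42.8
gripper_force: 40.0
```

move_arm:
  plan:
    - {"x": -2,"y": 22,"z": 0,"rx": 0,"ry": 0,"rz": 0}
    - {"x": -1,"y": 12,"z": 0,"rx": 0,"ry": 0,"rz": 0}
    - {"x": 0,"y": 0,"z": 0,"rx": 0,"ry": 0,"rz": 0}
    - {"x": 0,"y": 0,"z": 0,"rx": 0,"ry": 0,"rz": 0}
    - {"x": 0,"y": 0,"z": 0,"rx": 0,"ry": 0,"rz": 0}
    - {"x": 0,"y": 0,"z": 0,"rx": 0,"ry": 0,"rz": 0}

```text
time_s: 32.6
ee_pos: [658.4, 76.9, 74.2]
ee_rot: [-180.0, 0.0, 79.1]
force: [0.7, 0.9, -4.9]
gripper_width: 42.7
gripper_force: 40.0
```

```bash
python3 g.py 660.2,76.3,-5.7
```

```text
t 32.6 p [658.4  76.9  74.2] rot [-179.97    0.     79.09] w 42.7 gf 39.97522238641977
to [660.2  76.3  -5.7] shift [-0.2  1.9 79.9]
```

move_arm:
  plan:
    - {"x": 0,"y": 1,"z": 10,"rx": 0,"ry": 0,"rz": 0}
    - {"x": 0,"y": 0.5,"z": 16,"rx": 0,"ry": 0,"rz": 0}
    - {"x": 0,"y": 0,"z": 17,"rx": 0,"ry": 0,"rz": 0}
    - {"x": 0,"y": 0,"z": 14,"rx": 0,"ry": 0,"rz": 0}
    - {"x": 0,"y": 0,"z": 9,"rx": 0,"ry": 0,"rz": 0}
    - {"x": 0,"y": 0,"z": 6,"rx": 0,"ry": 0,"rz": 0}
    - {"x": 0,"y": 0,"z": 4,"rx": 0,"ry": 0,"rz": 0}
    - {"x": 0,"y": 0,"z": 1,"rx": 0,"ry": 0,"rz": 0}
    - {"x": 0,"y": 0,"z": 0,"rx": 0,"ry": 0,"rz": 0}
    - {"x": 0,"y": 0,"z": 0,"rx": 0,"ry": 0,"rz": 0}

```text
time_s: 33.6
ee_pos: [661.4, 76.2, -2.4]
ee_rot: [179.9, -0.0, 79.1]
force: [-0.4, -0.2, -4.6]
gripper_width: 42.7
gripper_force: 40.0
```

move_arm:
  plan:
    - {"x": 0,"y": 0,"z": 1,"rx": 0,"ry": 0,"rz": 0}
    - {"x": 0,"y": 0,"z": 1,"rx": 0,"ry": 0,"rz": 0}
    - {"x": 0,"y": 0,"z": 0.5,"rx": 0,"ry": 0,"rz": 0}
    - {"x": 0,"y": 0,"z": 0,"rx": 0,"ry": 0,"rz": 0}
    - {"x": 0,"y": 0,"z": 0,"rx": 0,"ry": 0,"rz": 0}
    - {"x": 0,"y": 0,"z": 0,"rx": 0,"ry": 0,"rz": 0}

```text
time_s: 34.2
ee_pos: [660.9, 76.2, -5.5]
ee_rot: [180.0, -0.0, 79.1]
force: [-0.1, 0.3, -5.1]
gripper_width: 42.9
gripper_force: 40.0
```

move_arm:
  plan:
    - {"x": 0,"y": 0,"z": 0.6,"rx": 0,"ry": 0,"rz": 0}
    - {"x": 0,"y": 0,"z": 0.3,"rx": 0,"ry": 0,"rz": 0}
    - {"x": 0,"y": 0,"z": 0,"rx": 0,"ry": 0,"rz": 0}
    - {"x": 0,"y": 0,"z": 0,"rx": 0,"ry": 0,"rz": 0}

```text
time_s: 34.6
ee_pos: [661.0, 76.2, -5.6]
ee_rot: [180.0, -0.0, 79.1]
force: [-2.2, 0.0, 3.3]
gripper_width: 42.6
gripper_force: 40.0
```

move_arm:
  plan:
    - {"x": 0,"y": 0,"z": 0,"rx": 0,"ry": 0,"rz": 0}
    - {"x": 0,"y": 0,"z": 0,"rx": 0,"ry": 0,"rz": 0}
    - {"x": 0,"y": 0,"z": 0,"rx": 0,"ry": 0,"rz": 0}
    - {"x": 0,"y": 0,"z": 0,"rx": 0,"ry": 0,"rz": 0}
    - {"x": 0,"y": 0,"z": -8,"rx": 0,"ry": 0,"rz": 0}
    - {"x": 0,"y": 0,"z": -20,"rx": 0,"ry": 0,"rz": 0}
    - {"x": 0,"y": 0,"z": -30,"rx": 0,"ry": 0,"rz": 0}
    - {"x": 0,"y": 0,"z": -35,"rx": 0,"ry": 0,"rz": 0}
    - {"x": 0,"y": 0,"z": -25,"rx": 0,"ry": 0,"rz": 0}
    - {"x": 0,"y": 0,"z": 0,"rx": 0,"ry": 0,"rz": 0}
  grip: 0.75

```text
time_s: 35.6
ee_pos: [664.0, 76.5, 116.8]
ee_rot: [179.5, -0.2, 79.1]
force: [0.7, -0.6, 1.0]
gripper_width: 68.3
gripper_force: 0.0
```

move_arm:
  plan:
    - {"x": 10,"y": -20,"z": -5,"rx": 0,"ry": 0,"rz": 0}
    - {"x": 15,"y": -30,"z": -5,"rx": 0,"ry": 0,"rz": 0}
    - {"x": 15,"y": -30,"z": -5,"rx": 0,"ry": 0,"rz": 0}
    - {"x": 15,"y": -30,"z": -5,"rx": 0,"ry": 0,"rz": 0}
    - {"x": 15,"y": -30,"z": -5,"rx": 0,"ry": 0,"rz": 0}
    - {"x": 15,"y": -30,"z": -5,"rx": 0,"ry": 0,"rz": 0}
    - {"x": 10,"y": -20,"z": -5,"rx": 0,"ry": 0,"rz": 0}
    - {"x": 0,"y": 0,"z": 0,"rx": 0,"ry": 0,"rz": 0}
    - {"x": 0,"y": 0,"z": 0,"rx": 0,"ry": 0,"rz": 0}
    - {"x": 0,"y": 0,"z": 0,"rx": 0,"ry": 0,"rz": 0}

```text
time_s: 36.6
ee_pos: [492.9, 205.0, 146.0]
ee_rot: [-180.0, 0.0, 79.0]
force: [0.0, 0.5, -1.3]
gripper_width: 68.6
gripper_force: 0.0
```

```bash
python3 - <<'E'
from h import *
for n in('top','scene'):
  f=cam(n);C=cloud(f)
  for x,y in((660.2,76.3),(646.9,7.6),(633.6,-61.1),(620.3,-129.9),(468,-18)):
    k=(np.hypot(C[...,0]-x,C[...,1]-y)<(26 if x>600 else 40))&(C[...,2]>24)&(C[...,2]<90)&(f['z_map']>0);p=C[k]
    if len(p): t=p[p[:,2]>p[:,2].max()-8];print(n,'top',((t.min(0)+t.max(0))/2).round(1),p[:,2].max().round())
cv2.imwrite('pics/end.png',cv2.resize(f['img'][130:330,150:400,::-1],(750,600),interpolation=cv2.INTER_CUBIC))
E
```

```text
top top [661.   74.   77.9] 81.0
top top [646.3   6.4  62.3] 66.0
top top [633.2 -61.8  54.7] 58.0
top top [ 619.4 -132.1   47.8] 51.0
top top [465.7 -19.4  40.6] 45.0
scene top [662.3  77.   76. ] 80.0
scene top [649.1   8.5  60.4] 64.0
scene top [634.6 -60.2  52.7] 57.0
scene top [ 621.4 -130.3   45. ] 49.0
scene top [468.9 -16.9  38.3] 42.0
```

View pics/end.png

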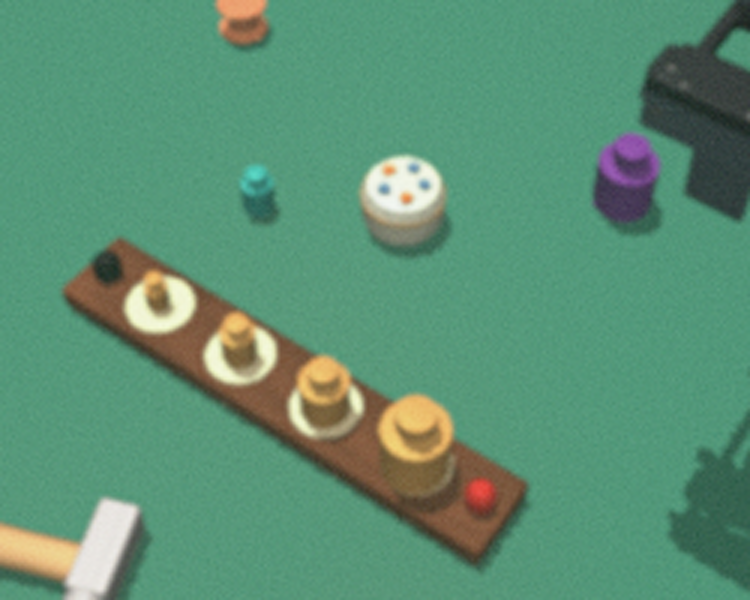

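The picture shows the four weights upright on their marks, largest at the red peg (415,450) down to smallest at the black peg (157,295), all within about 3 mm. The box is unmoved and the arm is clear.

```bash
python3 -c "
from workcell import *
print(job_done())"
```

```text
the job is handed in; nothing more can be done
None
```

All four brass weights stand upright on their marks, in order from the largest at the red peg to the smallest at the black peg; the porcelain box was not moved, and the job was handed in at about 37 s (limit 102 s), with no verdict returned.

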